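# Line up the hot-air nozzles on their stand by outlet size

## Robot

A 7-joint arm with a two-finger parallel gripper is mounted at the origin on a cart in front of the work surface, level with it; the furniture and walls round the work are solid. World frame = base frame: x ahead of the robot, y to its left, z up, the work surface at z = 0. Lengths are in mm, angles in rad, forces in N, time in s.
With the tool pointing down it reaches from about 350 to 900 mm from the base axis. Payload 7.2 kg.
Tool frame: the origin (TCP) lies midway between the tips of the shut fingers; the grasp point (between the pads) lies 19 mm behind it; z points along the fingers, y is the line along which they close (so a half turn about z gives the same grasp; the last joint's range is limited). The gripper opens to 88 mm and grips with 3 to 60 N. Pads are 20 mm wide; open, the fingers measure 115 mm over their backs; the gripper's body (75 mm by 178 mm) begins 61 mm behind the grasp point.
Start: joints at [-1.268, 0.411, -0.013, 1.596, 0.006, 1.134, -0.082], TCP at [226.485, 582.523, 222.653] pointing down, gripper open.
Joint ranges: [-2.95, 2.95], [-0.29, 1.99], [-1.47, 1.44], [0.14, 2.54], [-1.03, 4.17], [0.13, 1.85], [-2.86, 2.86]. Speed limits (rad/s): [2.39, 2.39, 3.01, 3.01, 3.14, 3.14, 3.14].

## Interface

Orientations are given as a unit quaternion [w, x, y, z].
In Python, from rig import sense, eyes, order gives the robot as it stands.
- The arm moves only by the shell command python3 -m jog 'ROWS' [OPENING] [FORCE]. ROWS is a JSON object of lists of equal length, an entry for each row: "dp": the shift along the tool's x, y, z as a fraction of full scale, a list of three; "angular": the turn, a rotation vector about the tool's x, y, z as a fraction of full scale, a list of three. A call has 1 to 12 rows; each row is the pose to reach, as a shift and turn from the pose commanded when the call began, along the tool's axes at that moment; what a row does not reach only later rows make up. Full scale, the value 1, is 0.1 m for a shift and 30 degrees for a turn. A row lasts 1/10 s, in which the tool goes at most 50 mm and 8.59 degrees, less where a joint would pass 70% of its speed; a pose out of reach is approached as far as the arm can. A call with a number of a shift or a turn outside -1 to 1 is refused whole. A call with a gripper value outside its range is refused whole. OPENING is the closure, from 0 (fully open) to 1 (shut), set as the call begins (- or left out, the last holds). The fingers move at their own pace and stop on an object; FORCE is the grip in N (left out, the last holds). Time passes only in rows, so rows that repeat a pose let the fingers close. It gives the time, the measured TCP pose, the force, the opening and the grip force at its end, in the units of the state.
- sense(): the state, without advancing time (a new reading comes with each control period).
- eyes.grab_frame(name): name is "scene" or "side" or "wrist"; returns (picture, depth): 384x512x3 uint8, red, green, blue; 384x512 float32, mm along the optical axis (not along the pixel's ray), 0 where there is no reading.
- eyes.camera_info(name): a dict with "fx", "fy", "cx", "cy" (pixels), "pose" (4x4, takes a point from camera to world coordinates). Camera axes: x right, y down, z forward; pixel columns grow to the right and rows downward; lengths in mm; the calibration is good to about 2 mm. A picture is of the moment at which its call begins: read the wrist's pose just before it. camera_info takes no time and is no camera call; for the wrist camera it gives the pose at the moment of the call.
- order.hand_in(): hands the job in; it is judged then, once.
The state is a dict: "t": time; "joints": joint angles; "joint_velocities": joint speeds; "joint_torque": joint torques, N m; "tool_pos": TCP position; "eef_rot": TCP orientation; "contact_force": force on the tool from outside, world axes, zero at the start; "torque": the same for the moment, N m; "gripper_width": finger opening in mm; "finger_force": force on a finger pad.
Only numpy, scipy, OpenCV 4.12 (cv2) and the standard library are available. Lean on these libraries where they do the work, as an engineer would, in place of code of your own. Each camera call takes 0.05 s, during which the arm holds its last target. There are 200 camera calls.

## Task

Put the four hot-air nozzles that are strewn about the bench back on the nozzle stand in order of outlet size: each goes collar down over the post whose painted white square is as large as its own square outlet, from the smallest at one end to the largest at the other. Leave each one upright, fully down on the plate and released.

Things in the scene. Friction and masses are not known exactly. Their poses are not given: they have to be found in the camera images.
- nozzle_12: smallest hot-air nozzle: steel, upright, 58 mm high. Round collar below (outside 26 mm, bore 20 mm, 24 mm high, clamp ears to 21 mm along +x), solid neck to 32 mm, then to the top a square hood 12 x 12 mm, its open top the outlet; grip the hood's flat sides. Origin: centre of the underside; z up, x and y square to the hood. 30 to 90 g.
- nozzle_21: second smallest hot-air nozzle: steel, upright, 58 mm high. Round collar below (outside 26 mm, bore 20 mm, 24 mm high, clamp ears to 21 mm along +x), solid neck to 32 mm, then to the top a square hood 21 x 21 mm, its open top the outlet; grip the hood's flat sides. Origin: centre of the underside; z up, x and y square to the hood. 30 to 90 g.
- nozzle_30: second largest hot-air nozzle: steel, upright, 58 mm high. Round collar below (outside 26 mm, bore 20 mm, 24 mm high, clamp ears to 21 mm along +x), solid neck to 32 mm, then to the top a square hood 30 x 30 mm, its open top the outlet; grip the hood's flat sides. Origin: centre of the underside; z up, x and y square to the hood. 30 to 90 g.
- nozzle_40: largest hot-air nozzle: steel, upright, 58 mm high. Round collar below (outside 26 mm, bore 20 mm, 24 mm high, clamp ears to 21 mm along +x), solid neck to 32 mm, then to the top a square hood 40 x 40 mm, its open top the outlet; grip the hood's flat sides. Origin: centre of the underside; z up, x and y square to the hood. 30 to 90 g.
- post_12: post for the 12 mm nozzle on the fixed stand, a dark plate 205 x 90 mm, top 12 mm above the worktop; row 12, 21, 30, 40, pitch 50 mm. 14 mm thick, 20 mm high, top 7 mm tapering to 6 mm. Origin: its foot, on the plate; z up, x along the row to the larger sizes. Its white 12 x 12 mm square lies on the plate 43 mm from it towards -y.
- post_21: post for the 21 mm nozzle on the fixed stand, a dark plate 205 x 90 mm, top 12 mm above the worktop; row 12, 21, 30, 40, pitch 50 mm. 14 mm thick, 20 mm high, top 7 mm tapering to 6 mm. Origin: its foot, on the plate; z up, x along the row to the larger sizes. Its white 21 x 21 mm square lies on the plate 43 mm from it towards -y.
- post_30: post for the 30 mm nozzle on the fixed stand, a dark plate 205 x 90 mm, top 12 mm above the worktop; row 12, 21, 30, 40, pitch 50 mm. 14 mm thick, 20 mm high, top 7 mm tapering to 6 mm. Origin: its foot, on the plate; z up, x along the row to the larger sizes. Its white 30 x 30 mm square lies on the plate 43 mm from it towards -y.
- post_40: post for the 40 mm nozzle on the fixed stand, a dark plate 205 x 90 mm, top 12 mm above the worktop; row 12, 21, 30, 40, pitch 50 mm. 14 mm thick, 20 mm high, top 7 mm tapering to 6 mm. Origin: its foot, on the plate; z up, x along the row to the larger sizes. Its white 40 x 40 mm square lies on the plate 43 mm from it towards -y.
There are look-alikes about, which are no part of the job. Leave any orange or yellow look-alike of the nozzle_30 alone.

How it is judged (in metres and radians):
At the end, for the whole second after the job is handed in: each of the four nozzles is over the post of its own size (axes within 8 mm), its underside within 4 mm of the plate, upright within 0.1 rad, at rest and released (horizontal distance between nozzle_12 and post_12 below 0.008 m and z of nozzle_12 in the frame of post_12 between -0.004 and 0.004 m and angle between each of nozzle_12, nozzle_21, nozzle_30, nozzle_40's own z axis and vertical below 0.1 rad and linear speed of each of nozzle_12, nozzle_21, nozzle_30, nozzle_40 below 0.02 m/s and horizontal distance between nozzle_21 and post_21 below 0.008 m and z of nozzle_21 in the frame of post_21 between -0.004 and 0.004 m and horizontal distance between nozzle_30 and post_30 below 0.008 m and z of nozzle_30 in the frame of post_30 between -0.004 and 0.004 m and horizontal distance between nozzle_40 and post_40 below 0.008 m and z of nozzle_40 in the frame of post_40 between -0.004 and 0.004 m); the robot touches nothing.
It also fails if it takes over 106 s, if anything falls off the work surface, if the arm or the gripper's body presses on something with over 40 N, if the wrist force passes 120 N, or if a joint passes its speed limit or range.

## Working session

There is one attempt and no reset: what is moved stays moved. The work goes in short steps, Python scripts to look and compute and a shell command to move; the robot and the scene stay as the last step left them, time stands still between calls to the robot, and variables do not carry over. Pictures are saved under pics/ and viewed, at most 14 in all, crops included, and the job is handed in when it is done.

```bash
ls; mkdir -p pics; python3 - <<'E'
from rig import sense, eyes
import cv2,numpy as np
print(sense())
for n in ("scene","side","wrist"):
    i=eyes.camera_info(n);p,d=eyes.grab_frame(n)
    np.savez(f"pics/{n}0.npz",p=p,d=d,**i)
    print(n,i["fx"],i["cx"],i["cy"],np.round(i["pose"],3).tolist())
    cv2.imwrite(f"pics/{n}0.png",cv2.resize(p[:,:,::-1],(800,600),interpolation=cv2.INTER_CUBIC))
E
```

```text
pics
{'t': 0.0, 'joints': array([-1.26820778,  0.41191505, -0.0127138 ,  1.59701072,  0.00560518,
        1.13428442, -0.08218405]), 'joint_velocities': array([ 5.98461214e-04,  2.82233855e-05, -5.18917832e-04,  9.54162641e-04,
       -8.45348266e-04, -1.14992025e-03,  7.74645509e-05]), 'joint_torque': array([-1.29040567e-03, -5.87940145e+01,  6.40935134e-01, -2.91088682e+01,
       -5.38124784e-02,  1.82576780e-02,  1.28437496e-04]), 'tool_pos': array([226.33134965, 582.05730627, 221.81326835]), 'eef_rot': array([-8.85342805e-05,  1.84312266e-01,  9.82867419e-01, -7.85966342e-04]), 'contact_force': array([-0.1058616 ,  0.47070468,  0.48341382]), 'torque': array([-0.02471284,  0.00483351,  0.03767541]), 'finger_force': 0.0, 'gripper_width': 88.13968461434592}
scene 461.33734612474234 260.3774508270659 202.89740135904077 [[0.655, -0.339, 0.675, -257.476], [-0.755, -0.314, 0.576, -639.925], [0.017, -0.887, -0.461, 579.836], [0.0, 0.0, 0.0, 1.0]]
side 481.7934666110489 252.97397820463183 184.3800128478406 [[-0.997, 0.015, -0.075, 600.703], [0.075, 0.381, -0.922, 1080.935], [0.015, -0.925, -0.381, 472.306], [0.0, 0.0, 0.0, 1.0]]
wrist 278.32283650807733 254.0051471999906 189.35664880615815 [[0.362, 0.903, 0.231, 163.947], [0.932, -0.35, -0.091, 605.862], [-0.001, 0.249, -0.969, 383.614], [0.0, 0.0, 0.0, 1.0]]
```

View pics/scene0.png

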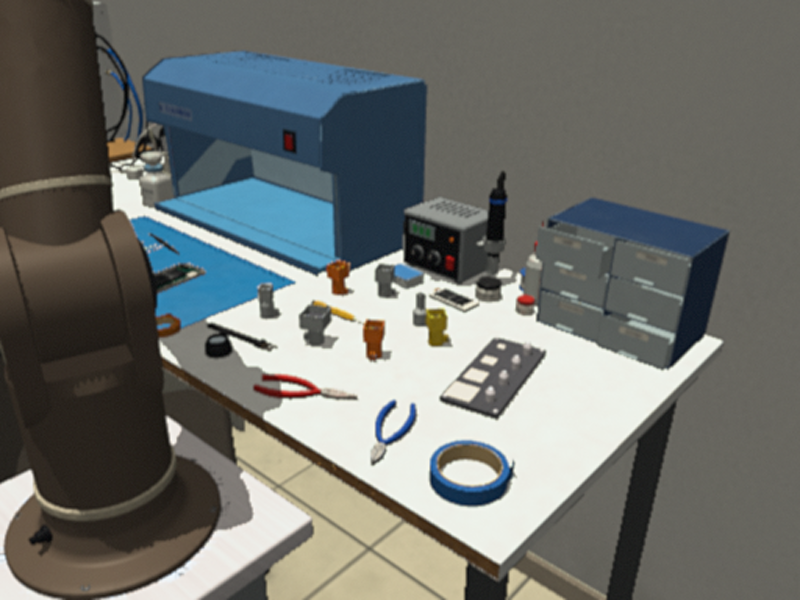

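View pics/side0.png

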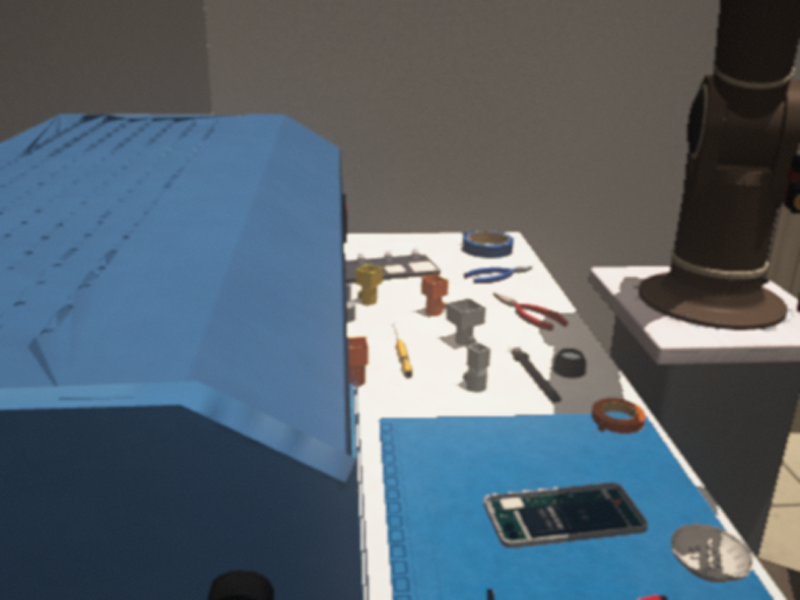

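View pics/wrist0.png

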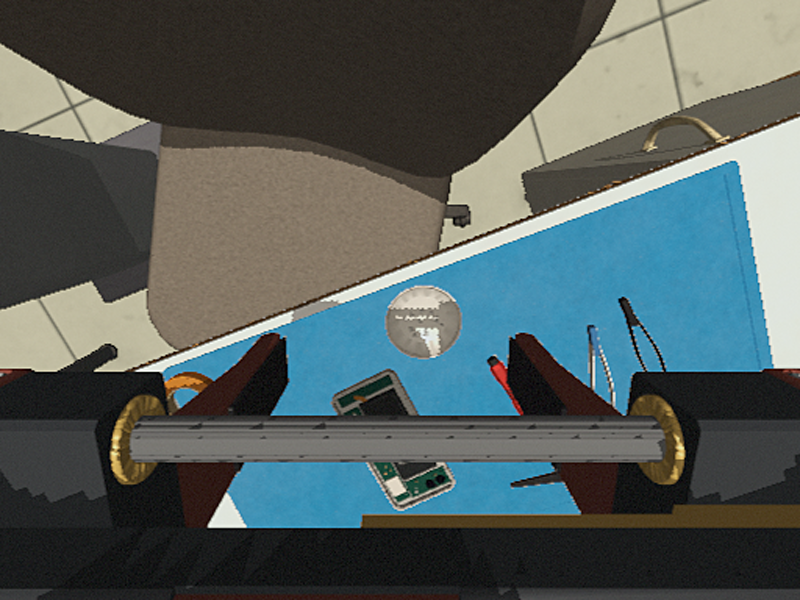

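The scene view shows four grey nozzles at about (265,298), (315,322), (385,280) and (420,310). The orange and yellow look-alikes are at (338,275), (373,338) and (437,325), and the stand is at (495,375) with its large squares on the near-left end. The side view shows two grey nozzles, at (465,320) and (478,365). The wrist view shows only the mat.

```bash
cat > h.py <<'E'
import numpy as np,cv2
def world(p,d,fx,fy,cx,cy,pose):
    v,u=np.mgrid[:d.shape[0],:d.shape[1]]
    P=np.dstack([(u-cx)/fx*d,(v-cy)/fy*d,d])
    W=P@pose[:3,:3].T+pose[:3,3]; W[d<=0]=np.nan
    return W
E
python3 - <<'E'
from h import *
for n in("scene","side"):
    z=np.load(f"pics/{n}0.npz");p=z["p"];W=world(p,z["d"],*[z[k] for k in("fx","fy","cx","cy","pose")])
    reg=(W[...,0]>300)&(W[...,0]<950)&(W[...,1]>-600)&(W[...,1]<300)
    m=(reg&(W[...,2]>16)&(W[...,2]<75)).astype(np.uint8)
    k,l,s,c=cv2.connectedComponentsWithStats(m,connectivity=4)
    for i in range(1,k):
        if s[i,4]<25: continue
        w=W[l==i];h=w[w[:,2]>36];h=h if len(h) else w
        print(n,(c[i]*1.5625).round(),s[i,4],"rgb",p[l==i].mean(0).round(),"med",np.median(w,0).round(),"hood",h.min(0).round(),h.max(0).round())
E
```

```text
scene [568. 295.] 6276 rgb [76. 76. 75.] med [ 751. -143.   44.] hood [ 562. -466.   36.] [897. 300.  75.]
scene [394. 274.] 339 rgb [ 94. 116. 129.] med [642. 171.  25.] hood [609. 150.  36.] [654. 194.  61.]
scene [265. 296.] 169 rgb [95. 99. 96.] med [424. 259.  42.] hood [416. 249.  36.] [443. 279.  61.]
scene [431. 316.] 368 rgb [125. 116.  68.] med [555.  -7.  44.] hood [531. -34.  36.] [596.  61.  60.]
scene [314. 319.] 348 rgb [92. 92. 86.] med [417. 131.  48.] hood [398. 108.  36.] [452. 162.  61.]
scene [373. 334.] 259 rgb [130.  79.  42.] med [448.  32.  46.] hood [433.  14.  36.] [476.  56.  62.]
scene [222. 337.] 59 rgb [63. 66. 64.] med [308. 227.  22.] hood [300. 204.  16.] [316. 242.  27.]
scene [527. 346.] 37 rgb [164. 159. 155.] med [ 606. -150.   26.] hood [ 602. -155.   17.] [ 616. -143.   32.]
scene [515. 361.] 37 rgb [155. 150. 145.] med [ 558. -160.   24.] hood [ 553. -166.   16.] [ 567. -152.   34.]
scene [503. 376.] 44 rgb [149. 145. 140.] med [ 509. -171.   25.] hood [ 504. -176.   17.] [ 516. -164.   34.]
scene [490. 393.] 46 rgb [153. 148. 144.] med [ 460.
[... 400 characters left out ...]
8. 278.] 275 rgb [128. 107.  67.] med [555.  -2.  44.] hood [534. -33.  36.] [576.  11.  57.]
side [433. 289.] 290 rgb [144.  98.  78.] med [459.  45.  44.] hood [437.  17.  36.] [478.  59.  58.]
side [348. 298.] 65 rgb [122. 119. 115.] med [587.  60.  31.] hood [586.  45.  36.] [591.  63.  56.]
side [464. 315.] 454 rgb [120. 113. 105.] med [428. 146.  46.] hood [400. 108.  36.] [453. 164.  57.]
side [357. 354.] 295 rgb [137.  89.  73.] med [579. 256.  44.] hood [567. 225.  36.] [590. 262.  58.]
side [477. 361.] 322 rgb [122. 116. 109.] med [434. 272.  41.] hood [418. 250.  36.] [446. 280.  57.]
side [564. 357.] 93 rgb [73. 69. 66.] med [309. 231.  20.] hood [300. 209.  16.] [321. 246.  25.]
```

```bash
python3 -m jog '{"dp":[[-0.32,-0.38,-0.13],[-0.65,-0.77,-0.27],[-0.65,-0.77,-0.27]],"angular":[[0,0,0],[0,0,0],[0,0,0]]}' 
python3 -m jog '{"dp":[[-0.32,-0.38,-0.13],[-0.65,-0.77,-0.27],[-0.65,-0.77,-0.27]],"angular":[[0,0,0],[0,0,0],[0,0,0]]}'
python3 -m jog '{"dp":[[-0.32,-0.38,-0.13],[-0.65,-0.77,-0.27],[-0.65,-0.77,-0.27]],"angular":[[0,0,0],[0,0,0],[0,0,0]]}'
```

```text
t: 0.45
tool_pos: [262.7, 482.6, 251.2]
eef_rot: [0.001, 0.187, 0.982, -0.0]
contact_force: [0.1, 1.2, -1.1]
gripper_width: 87.8
finger_force: 0.0
t: 0.75
tool_pos: [294.8, 387.5, 278.2]
eef_rot: [0.001, 0.187, 0.982, 0.0]
contact_force: [-0.4, -0.2, 0.0]
gripper_width: 87.9
finger_force: 0.0
t: 1.05
tool_pos: [327.0, 292.7, 305.2]
eef_rot: [0.001, 0.187, 0.982, 0.001]
contact_force: [-0.7, 0.2, -0.3]
gripper_width: 87.5
finger_force: 0.0
```

```bash
python3 -m jog '{"dp":[[-0.32,-0.38,-0.13],[-0.65,-0.77,-0.27],[-0.65,-0.77,-0.27]],"angular":[[0,0,0],[0,0,0],[0,0,0]]}' >/dev/null
python3 -m jog '{"dp":[[-0.4,0,0],[-0.8,0,0],[-0.8,0,0]],"angular":[[0,0,0],[0,0,0],[0,0,0]]}' >/dev/null
python3 -m jog '{"dp":[[-0.4,0,0],[-0.8,0,0],[-0.8,0,0]],"angular":[[0,0,0],[0,0,0],[0,0,0]]}' >/dev/null
python3 -m jog '{"dp":[[-0.4,0,0],[-0.8,-0.1,0],[-0.8,-0.1,0]],"angular":[[0,0,-0.25],[0,0,-0.5],[0,0,-0.57]]}' 
python3 -m jog '{"dp":[[-0.4,0,0],[-0.6,0,0],[-0.6,0,0],[-0.6,0,0]],"angular":[[0,0,-0.25],[0,0,-0.5],[0,0,-0.57],[0,0,-0.57]]}' 
python3 - <<'E'
from rig import sense, eyes
import cv2,numpy as np
n="wrist";i=eyes.camera_info(n);p,d=eyes.grab_frame(n)
np.savez(f"pics/{n}1.npz",p=p,d=d,**i)
cv2.imwrite(f"pics/{n}1.png",cv2.resize(p[:,:,::-1],(800,600),interpolation=cv2.INTER_CUBIC))
E
```

```text
t: 2.25
tool_pos: [579.6, 103.1, 329.2]
eef_rot: [-0.0, 0.035, 0.999, -0.001]
contact_force: [-0.2, -0.5, 0.0]
gripper_width: 87.9
finger_force: 0.0
t: 2.65
tool_pos: [636.9, 102.6, 329.3]
eef_rot: [-0.001, -0.114, 0.994, 0.0]
contact_force: [-0.2, 0.7, -1.3]
gripper_width: 87.7
finger_force: 0.0
```

View pics/wrist1.png

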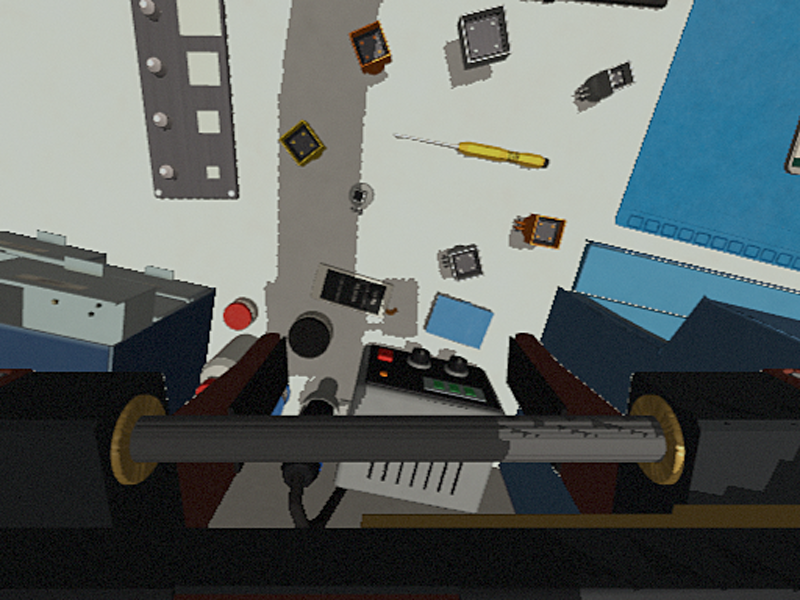

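The wrist view shows N40 at (485,37), a grey nozzle at (605,85), N12 at (361,195) and another grey one at (465,262). The posts run down the left from (147,5) to (167,172), with squares at (195,10) to (212,172). Next I'll measure hood sizes, centres and yaws.

```bash
cat > meas.py <<'E'
from h import *
import sys
def ray(uv,z,I):
    fx,fy,cx,cy,T=I
    r=np.c_[(uv[:,0]-cx)/fx,(uv[:,1]-cy)/fy,np.ones(len(uv))]@T[:3,:3].T
    return T[:3,3]+r*((z-T[2,3])/r[:,2])[:,None]
def load(f):
    z=np.load(f);I=[z[k] for k in("fx","fy","cx","cy","pose")]
    return z["p"],world(z["p"],z["d"],*I),I
def blobs(W,lo,hi,amin=15):
    m=((W[...,2]>lo)&(W[...,2]<hi)).astype(np.uint8)
    k,l,s,c=cv2.connectedComponentsWithStats(m,connectivity=4)
    return [(l==i,c[i]) for i in range(1,k) if s[i,4]>amin]
def rect(m,z,I):
    c=max(cv2.findContours(m.astype(np.uint8),0,1)[0],key=cv2.contourArea)[:,0].astype(float)
    return cv2.minAreaRect(ray(c,z,I)[:,:2].astype(np.float32))
if __name__=="__main__":
    p,W,I=load(sys.argv[1])
    for m,c in blobs(W,50,66):
        if m.sum()>2500: continue
        r=rect(m,58,I);print("hood",(c*1.5625).round(),m.sum(),"rgb",p[m].mean(0).round(),"c",np.round(r[0],1),"size",np.round(r[1],1),"ang",round(r[2],1),"z",W[m][:,2].max().round(1))
    for m,c in blobs(W,29,34,3):
        if m.sum()<200: print("low",(c*1.5625).round(),m.sum(),W[m].mean(0).round(1))
E
python3 - <<'E'
from meas import *
p,W,I=load("pics/wrist1.npz")
# white squares on plate
q=ray(np.array([[u/1.5625,v/1.5625] for u,v in((212,172),(208,121),(204,68))]),12,I);print("squares",q.round(1))
for nm,(u,v) in dict(station=(420,450),stfront=(420,350),drawer=(150,270),drawedge=(210,290),hood=(570,290)).items(): print(nm,W[int(v/1.5625),int(u/1.5625)].round())
E
python3 meas.py pics/wrist1.npz
```

```text
squares [[ 603.  -107.    12. ]
 [ 553.4 -117.3   12. ]
 [ 504.7 -127.3   12. ]]
station [613. 100. 427.]
stfront [736. 149.  46.]
drawer [ 722. -161.   13.]
drawedge [731. -94.  12.]
hood [640. 308.   0.]
hood [486.  32.] 278 rgb [115. 115. 111.] c [427.1 134.5] size [41.5 41.3] ang 25.7 z 60.1
hood [372.  43.] 153 rgb [116.  76.  38.] c [458.3  36.2] size [31.9 30. ] ang 34.3 z 60.2
hood [620.  75.] 139 rgb [108. 109. 104.] c [431.9 262.8] size [20.9 24.7] ang 34.2 z 59.9
hood [300. 142.] 134 rgb [98. 81. 17.] c [554.2  -9.8] size [31.3 30.3] ang 49.4 z 60.1
hood [359. 195.] 34 rgb [92. 91. 86.] c [589.5  52.7] size [12.1 11.8] ang 84.9 z 59.4
hood [548. 233.] 133 rgb [145. 105.  56.] c [581.6 242.2] size [29.8 32.4] ang 2.8 z 59.1
hood [ 30. 251.] 185 rgb [ 96. 100.  93.] c [ 717.1 -254.1] size [ 7.8 62.8] ang 0.8 z 64.1
hood [468. 264.] 110 rgb [138. 140. 135.] c [630.7 172.8] size [30.9 30.2] ang 27.3 z 59.1
hood [185. 338.] 363 rgb [36. 42. 48.] c [785.  -92.2] size [134.1  40.4] ang 16.7 z 65.9
hood [568. 326.] 202 rgb [26. 39. 50.] c [672.8 292.6] size [13.6 74.3] ang 85.8 z 
[... 1590 characters left out ...]
.3  31.5]
low [200. 338.] 5 [782.1 -90.   31.9]
low [551. 340.] 10 [696.  293.3  31.5]
low [199. 348.] 10 [795.  -90.2  31.6]
low [238. 342.] 8 [778.5 -48.1  31.3]
low [247. 345.] 7 [779.4 -37.6  32.1]
low [548. 348.] 5 [706.6 293.2  31.8]
low [376. 350.] 5 [752.1 104.1  31.6]
low [197. 363.] 10 [813.9 -90.   31.4]
low [194. 384.] 23 [840.1 -90.1  31.9]
low [471. 370.] 4 [752.  215.6  31.6]
low [481. 373.] 7 [751.9 226.6  32.4]
low [332. 382.] 12 [802.2  63.4  31.4]
low [281. 400.] 6 [836.2  11.   33.5]
low [279. 407.] 17 [846.3  10.3  33.3]
low [275. 413.] 9 [854.8   6.6  33.2]
low [506. 470.] 18 [868.2 291.5  31.6]
low [490. 483.] 8 [890.3 278.7  30.8]
low [502. 485.] 9 [890.3 293.2  31.1]
```

```bash
python3 -m jog '{"dp":[[-0.05,0.35,0.4],[-0.1,0.7,0.8],[-0.1,0.7,1],[-0.1,0.7,1]],"angular":[[0,0,-0.25],[0,0,-0.473],[0,0,-0.473],[0,0,-0.473]]}' 0.32 25
python3 -m jog '{"dp":[[0,0,0.4],[0,0,0.8],[0,0,1],[0,0,1]],"angular":[[0,0,0],[0,0,0],[0,0,0],[0,0,0]]}' 
python3 - <<'E'
from rig import sense, eyes
import cv2,numpy as np
n="wrist";i=eyes.camera_info(n);p,d=eyes.grab_frame(n)
np.savez(f"pics/{n}2.npz",p=p,d=d,**i)
cv2.imwrite(f"pics/{n}2.png",cv2.resize(p[:,:,::-1],(800,600),interpolation=cv2.INTER_CUBIC))
E
python3 meas.py pics/wrist2.npz | grep hood
```

```text
t: 3.1
tool_pos: [627.9, 173.8, 226.7]
eef_rot: [-0.003, -0.236, 0.972, 0.0]
contact_force: [-0.8, -1.2, -0.1]
gripper_width: 61.0
finger_force: 0.0
t: 3.5
tool_pos: [630.0, 170.2, 129.3]
eef_rot: [-0.002, -0.234, 0.972, -0.0]
contact_force: [-0.5, 0.7, -0.8]
gripper_width: 59.9
finger_force: 0.0
hood [140.  29.] 539 rgb [106.  94.  21.] c [556.7  -6.1] size [26.7 32.2] ang 48.9 z 59.1
hood [755.  43.] 720 rgb [83. 83. 78.] c [433.2 261.9] size [22.1 26.7] ang 34.5 z 60.0
hood [230. 141.] 204 rgb [63. 63. 59.] c [589.5  53.4] size [14.2 12.6] ang 83.0 z 59.3
hood [554. 292.] 469 rgb [127.  82.  34.] c [581.5 241.3] size [29.8 33. ] ang 3.0 z 59.3
hood [402. 312.] 350 rgb [85. 84. 79.] c [630.1 172.2] size [31.2 29.4] ang 28.1 z 59.5
hood [341. 487.] 1024 rgb [22. 21. 21.] c [744.4 193.2] size [29.  73.3] ang 2.2 z 66.0
hood [512. 505.] 120 rgb [27. 37. 47.] c [710.7 292.9] size [17.3 11. ] ang 2.8 z 65.8
```

View pics/wrist2.png

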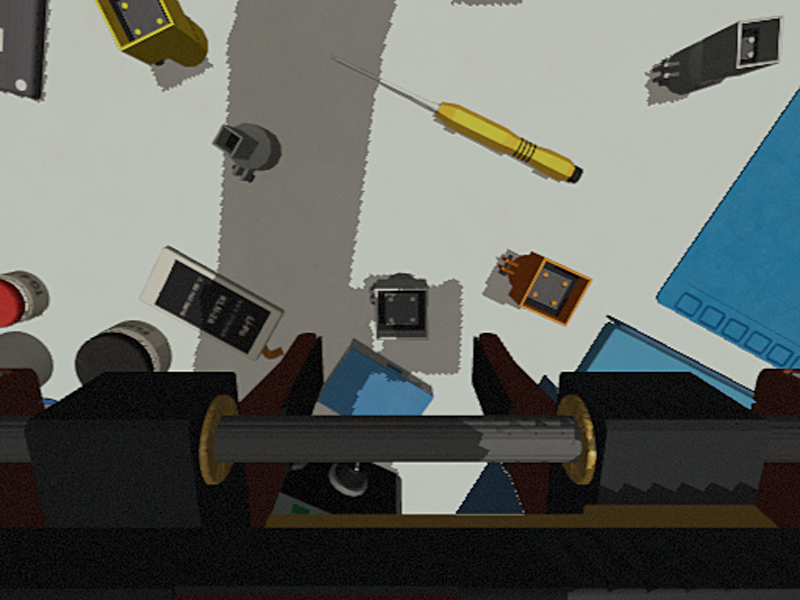

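N30 sits at (402,312), squarely between the fingers. I'll descend, grip and lift.

```bash
python3 -m jog '{"dp":[[0,0.02,0.3],[0,0.02,0.6],[0,0.02,0.8],[0,0.02,0.96],[0,0.02,0.96]],"angular":[[0,0,0],[0,0,0],[0,0,0],[0,0,0],[0,0,0]]}' 
python3 -m jog '{"dp":[[0,0,0],[0,0,0],[0,0,0],[0,0,0],[0,0,0],[0,0,0]],"angular":[[0,0,0],[0,0,0],[0,0,0],[0,0,0],[0,0,0],[0,0,0]]}' 1 25
python3 -m jog '{"dp":[[0,0,-0.2],[0,0,-0.6],[0,0,-1],[0,0,-1]],"angular":[[0,0,0],[0,0,0],[0,0,0],[0,0,0]]}'
```

```text
t: 4.05
tool_pos: [630.3, 172.7, 34.5]
eef_rot: [-0.0, -0.234, 0.972, -0.0]
contact_force: [-0.5, -0.7, -0.6]
gripper_width: 59.6
finger_force: 0.0
t: 4.65
tool_pos: [630.7, 173.0, 35.4]
eef_rot: [0.001, -0.235, 0.972, 0.0]
contact_force: [-0.8, 0.2, 5.8]
gripper_width: 29.9
finger_force: 25.0
t: 5.05
tool_pos: [633.5, 173.4, 140.4]
eef_rot: [0.004, -0.234, 0.972, 0.0]
contact_force: [0.5, 0.5, -0.8]
gripper_width: 30.3
finger_force: 25.0
```

```bash
python3 -m jog '{"dp":[[0.3,-0.4,-0.1],[0.67,-0.89,-0.1],[0.67,-0.89,-0.1]],"angular":[[0,0,0],[0,0,0],[0,0,0]]}' >/dev/null
python3 -m jog '{"dp":[[0.3,-0.4,0],[0.67,-0.89,0],[0.67,-0.89,0]],"angular":[[0,0,0],[0,0,0],[0,0,0]]}' >/dev/null
python3 -m jog '{"dp":[[0.3,-0.4,0],[0.67,-0.89,0],[0.67,-0.89,0],[0.67,-0.89,0]],"angular":[[0,0,0.25],[0,0,0.487],[0,0,0.487],[0,0,0.487]]}'
python3 - <<'E'
from rig import sense, eyes
import cv2,numpy as np
n="wrist";i=eyes.camera_info(n);p,d=eyes.grab_frame(n)
np.savez(f"pics/{n}3.npz",p=p,d=d,**i)
cv2.imwrite(f"pics/{n}3.png",cv2.resize(p[:,:,::-1],(800,600),interpolation=cv2.INTER_CUBIC))
from meas import *
p,W,I=load("pics/wrist3.npz")
for m,c in blobs(W,29.5,34,3):
    w=W[m].mean(0)
    if w[1]<-100 and w[0]<640: print("post",c.round(),m.sum(),w.round(1),rect(m,31,I)[0])
hsv=cv2.cvtColor(p,cv2.COLOR_RGB2HSV)
white=(hsv[...,2]>150)&(hsv[...,1]<60)&(abs(W[...,2]-12)<4)
k,l,s,c=cv2.connectedComponentsWithStats(white.astype(np.uint8),connectivity=4)
for j in range(1,k):
    if s[j,4]>30:
        r=rect(l==j,12,I); print("sq",c[j].round(),np.round(r[0],1),np.round(r[1],1),round(r[2],1))
E
```

```text
t: 6.05
tool_pos: [572.5, -158.6, 144.2]
eef_rot: [-0.0, -0.108, 0.994, -0.0]
contact_force: [1.0, 1.7, -0.1]
gripper_width: 30.5
finger_force: 25.0
post [257.  71.] 59 [ 465.3 -180.7   31.2] (465.4685363769531, -180.81838989257812)
post [257. 127.] 55 [ 514.1 -169.7   31.2] (513.600341796875, -169.61810302734375)
post [256. 177.] 51 [ 562.5 -159.3   31. ] (562.6784057617188, -159.2207489013672)
sq [238.  50.] [ 448.  -202.8] [5.3 5.8] 12.4
sq [299. 175.] [ 553.6 -116.8] [20.8 20.5] 12.4
sq [235. 302.] [ 724.9 -150.6] [10.3 30.8] 2.6
sq [437. 320.] [696.   99.2] [ 5.9 19. ] 85.2
```

View pics/wrist3.png

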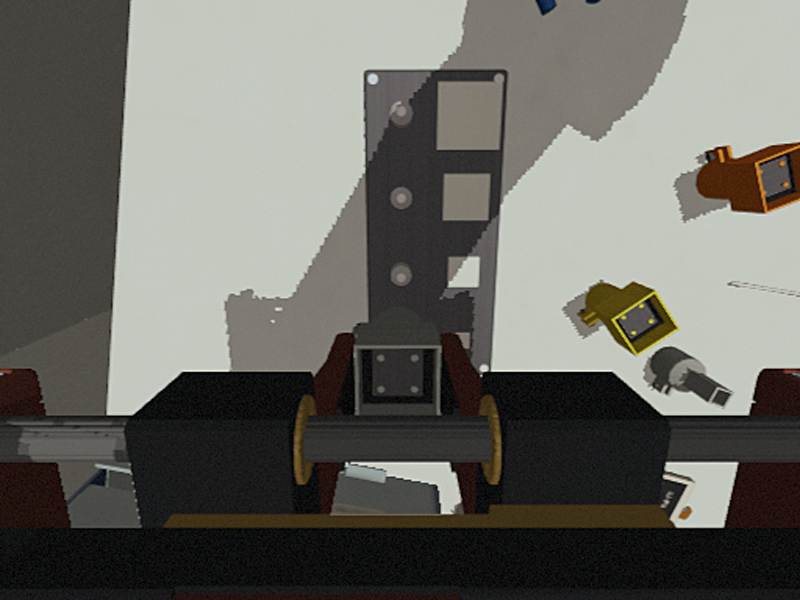

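The wrist view shows the posts at (401,111), (401,198) and (401,275), with N30 held squarely at (398,385). I'll go over post_30.

```bash
python3 -m jog '{"dp":[[0.3,0.01,0],[0.6,0.02,0.2],[0.6,0.02,0.5],[0.6,0.02,0.6],[0.6,0.02,0.6]],"angular":[[0,0,0],[0,0,0],[0,0,0],[0,0,0],[0,0,0]]}'
python3 -m jog '{"dp":[[0,0,0.08],[0,0,0.16],[0,0,0.24],[0,0,0.3],[0,0,0.34],[0,0,0.37],[0,0,0.37]],"angular":[[0,0,0],[0,0,0],[0,0,0],[0,0,0],[0,0,0],[0,0,0],[0,0,0]]}'
```

```text
t: 6.6
tool_pos: [514.3, -165.1, 83.3]
eef_rot: [-0.001, -0.111, 0.994, 0.001]
contact_force: [0.4, -0.4, 1.1]
gripper_width: 29.9
finger_force: 25.0
t: 7.3
tool_pos: [514.3, -167.6, 47.6]
eef_rot: [-0.0, -0.109, 0.994, 0.0]
contact_force: [-1.2, 0.3, -1.3]
gripper_width: 30.0
finger_force: 25.0
```

```bash
python3 -m jog '{"dp":[[0,0,0.01],[0,0,0.01],[0,0,0.01],[0,0,0.01]],"angular":[[0,0,0],[0,0,0],[0,0,0],[0,0,0]]}' 0.32
python3 -m jog '{"dp":[[0,0,-0.2],[0,0,-0.5],[0,0,-0.9],[0,0,-1],[0,0,-1]],"angular":[[0,0,0],[0,0,0],[0,0,0],[0,0,0],[0,0,0]]}'
cat > snap.py <<'E'
import sys,cv2,numpy as np
from rig import sense,eyes
n=sys.argv[1];f=sys.argv[2]
i=eyes.camera_info(n);p,d=eyes.grab_frame(n)
np.savez(f"pics/{f}.npz",p=p,d=d,**i)
cv2.imwrite(f"pics/{f}.png",cv2.resize(p[:,:,::-1],(800,600),interpolation=cv2.INTER_CUBIC))
s=sense();q=s["eef_rot"];print("TCP",s["tool_pos"].round(1),"toolx",np.degrees(2*np.arctan2(q[2],q[1])).round(1))
E
python3 snap.py wrist w4; python3 meas.py pics/w4.npz | grep hood
```

```text
t: 7.7
tool_pos: [514.3, -167.5, 46.7]
eef_rot: [0.0, -0.109, 0.994, -0.0]
contact_force: [-0.1, 0.5, 0.2]
gripper_width: 58.2
finger_force: 0.0
t: 8.2
tool_pos: [515.3, -167.7, 148.3]
eef_rot: [0.002, -0.109, 0.994, -0.0]
contact_force: [-0.1, 0.9, -1.2]
gripper_width: 59.8
finger_force: 0.0
TCP [ 514.4 -167.3  146.8] toolx 192.6
hood [751. 277.] 722 rgb [103.  60.  23.] c [457.1  31.9] size [33.6 35.1] ang 33.5 z 59.8
hood [399. 274.] 116 rgb [46. 46. 43.] c [ 500.3 -171.2] size [ 2.8 29.6] ang 12.6 z 65.3
hood [399. 303.] 847 rgb [34. 33. 33.] c [ 517.6 -166.8] size [27.3 27.6] ang 12.6 z 65.9
```

```bash
python3 -m jog '{"dp":[[0,0.4,0],[0.06,1,0],[0.06,1,0]],"angular":[[0,0,0],[0,0,0],[0,0,0]]}' 0.17 >/dev/null
python3 -m jog '{"dp":[[0,0.4,0],[0.06,1,0],[0.06,1,0]],"angular":[[0,0,0],[0,0,0],[0,0,0]]}' >/dev/null
python3 -m jog '{"dp":[[0,0.4,0],[0.07,1,0],[0.07,1,0]],"angular":[[0,0,-0.2],[0,0,-0.437],[0,0,-0.437]]}' 
python3 -m jog '{"dp":[[0,0.1,0],[0,0.12,0],[0,0.12,0],[0,0.12,0]],"angular":[[0,0,0],[0,0,0],[0,0,0],[0,0,0]]}' 
python3 snap.py wrist w5; python3 meas.py pics/w5.npz | grep hood
```

```text
t: 9.15
tool_pos: [428.6, 125.0, 145.5]
eef_rot: [-0.001, -0.226, 0.974, 0.001]
contact_force: [0.5, -0.8, 0.6]
gripper_width: 72.9
finger_force: 0.0
t: 9.55
tool_pos: [425.8, 130.7, 146.5]
eef_rot: [-0.0, -0.221, 0.975, -0.0]
contact_force: [0.2, -0.5, 0.1]
gripper_width: 72.9
finger_force: 0.0
TCP [425.8 130.8 146.6] toolx 205.5
hood [231. 279.] 432 rgb [80. 38. 11.] c [455.9  36.6] size [30.6 32.6] ang 34.4 z 59.2
hood [405. 305.] 428 rgb [87. 87. 82.] c [424.7 134.2] size [40.5 39.8] ang 25.5 z 59.6
hood [113. 363.] 136 rgb [112. 101.  21.] c [538.4 -16.2] size [12.4 34. ] ang 25.5 z 58.9
hood [578. 381.] 103 rgb [76. 76. 70.] c [423.5 254.2] size [ 9.8 17.9] ang 55.6 z 58.6
```

```bash
python3 -m jog '{"dp":[[-0.01,0.03,0.2],[-0.01,0.03,0.5],[-0.01,0.03,0.6],[-0.01,0.03,0.6]],"angular":[[0,0,0],[0,0,0],[0,0,0],[0,0,0]]}'
python3 -m jog '{"dp":[[0,0,0.2],[0,0,0.4],[0,0,0.52],[0,0,0.52]],"angular":[[0,0,0],[0,0,0],[0,0,0],[0,0,0]]}'
python3 -m jog '{"dp":[[0,0,0],[0,0,0],[0,0,0],[0,0,0],[0,0,0]],"angular":[[0,0,0],[0,0,0],[0,0,0],[0,0,0],[0,0,0]]}' 1 25
python3 -m jog '{"dp":[[0,0,-0.2],[0,0,-0.6],[0,0,-1],[0,0,-1]],"angular":[[0,0,0],[0,0,0],[0,0,0],[0,0,0]]}'
```

```text
t: 10.0
tool_pos: [424.2, 134.1, 85.6]
eef_rot: [-0.001, -0.221, 0.975, -0.0]
contact_force: [0.5, 0.1, -0.2]
gripper_width: 73.1
finger_force: 0.0
t: 10.4
tool_pos: [424.9, 134.8, 34.4]
eef_rot: [-0.001, -0.222, 0.975, -0.0]
contact_force: [0.2, -0.0, 0.1]
gripper_width: 72.9
finger_force: 0.0
t: 10.9
tool_pos: [425.3, 135.3, 35.1]
eef_rot: [0.0, -0.222, 0.975, 0.0]
contact_force: [0.5, 0.8, 3.1]
gripper_width: 39.6
finger_force: 25.0
t: 11.3
tool_pos: [427.6, 136.1, 138.9]
eef_rot: [0.004, -0.222, 0.975, 0.001]
contact_force: [-0.3, 0.1, -1.0]
gripper_width: 40.0
finger_force: 25.0
```

```bash
python3 -m jog '{"dp":[[0.1,-0.3,0],[0.25,-0.75,0],[0.25,-0.75,0]],"angular":[[0,0,0],[0,0,0],[0,0,0]]}' >/dev/null
python3 -m jog '{"dp":[[0.1,-0.4,0],[0.25,-0.75,0],[0.25,-0.75,0]],"angular":[[0,0,0],[0,0,0],[0,0,0]]}' >/dev/null
python3 -m jog '{"dp":[[0.1,-0.4,0],[0.25,-0.75,0],[0.25,-0.75,0]],"angular":[[0,0,0],[0,0,0],[0,0,0]]}' >/dev/null
python3 -m jog '{"dp":[[0.1,-0.4,0],[0.26,-0.77,0],[0.26,-0.77,0],[0.26,-0.77,0],[0.26,-0.77,0]],"angular":[[0,0,0.2],[0,0,0.437],[0,0,0.437],[0,0,0.437],[0,0,0.437]]}'
python3 snap.py wrist w6; python3 snap.py scene s6
```

```text
t: 12.7
tool_pos: [464.6, -178.7, 134.1]
eef_rot: [-0.0, -0.111, 0.994, 0.001]
contact_force: [-0.5, 0.3, -0.2]
gripper_width: 39.6
finger_force: 25.0
TCP [ 464.7 -178.7  134.3] toolx 192.7
TCP [ 464.7 -178.9  134.4] toolx 192.7
```

View pics/w6.png

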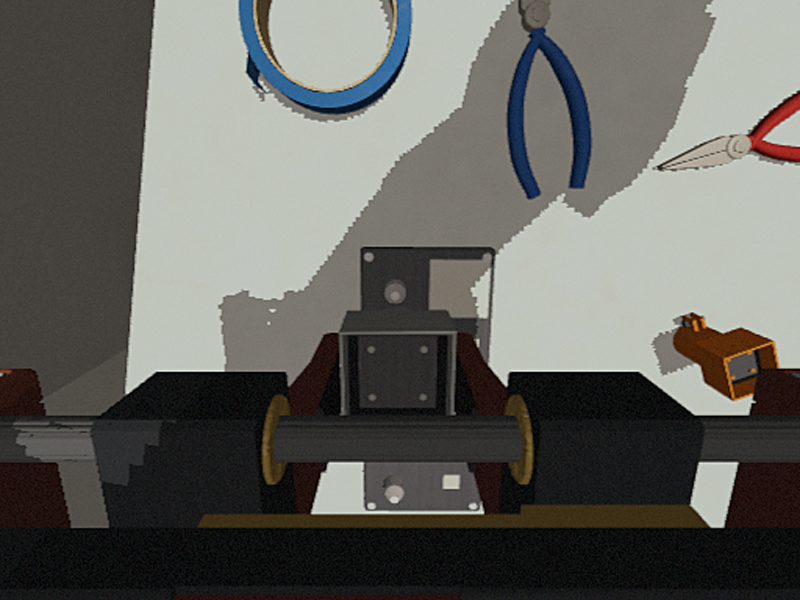

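The wrist view shows post_40 at (395,292), just ahead of the held hood at (398,360), as expected.

```bash
python3 -m jog '{"dp":[[0,-0.02,0.15],[0,-0.02,0.35],[0,-0.02,0.5],[0,-0.02,0.5]],"angular":[[0,0,0],[0,0,0],[0,0,0],[0,0,0]]}'
python3 -m jog '{"dp":[[0,0,0.08],[0,0,0.16],[0,0,0.24],[0,0,0.3],[0,0,0.34],[0,0,0.37],[0,0,0.37]],"angular":[[0,0,0],[0,0,0],[0,0,0],[0,0,0],[0,0,0],[0,0,0],[0,0,0]]}'
```

```text
t: 13.2
tool_pos: [464.0, -181.1, 83.1]
eef_rot: [-0.002, -0.11, 0.994, 0.001]
contact_force: [0.2, -0.7, -0.3]
gripper_width: 40.0
finger_force: 25.0
t: 13.9
tool_pos: [464.9, -182.8, 47.4]
eef_rot: [-0.0, -0.109, 0.994, 0.0]
contact_force: [-0.6, 0.6, -0.9]
gripper_width: 40.2
finger_force: 25.0
```

```bash
python3 -m jog '{"dp":[[0,0,0.01],[0,0,0.01],[0,0,0.01],[0,0,0.01]],"angular":[[0,0,0],[0,0,0],[0,0,0],[0,0,0]]}' 0.2
python3 -m jog '{"dp":[[0,0,-0.2],[0,0,-0.5],[0,0,-0.9],[0,0,-1],[0,0,-1]],"angular":[[0,0,0],[0,0,0],[0,0,0],[0,0,0],[0,0,0]]}'
python3 -m jog '{"dp":[[-0.06,0.4,0],[-0.13,0.88,0],[-0.13,0.88,0]],"angular":[[0,0,0],[0,0,0],[0,0,0]]}' 0.4 >/dev/null
python3 -m jog '{"dp":[[-0.06,0.4,0],[-0.13,0.88,0],[-0.13,0.88,0]],"angular":[[0,0,0],[0,0,0],[0,0,0]]}' >/dev/null
python3 -m jog '{"dp":[[-0.06,0.4,0],[-0.13,0.88,0],[-0.13,0.88,0]],"angular":[[0,0,0],[0,0,0],[0,0,0]]}' >/dev/null
python3 -m jog '{"dp":[[-0.06,0.4,0],[-0.13,0.88,0],[-0.13,0.88,0]],"angular":[[0,0,0],[0,0,0],[0,0,0]]}' >/dev/null
python3 -m jog '{"dp":[[-0.06,0.4,0],[-0.13,0.88,0],[-0.13,0.88,0],[-0.13,0.88,0],[-0.13,0.88,0]],"angular":[[0,0,-0.25],[0,0,-0.5],[0,0,-0.73],[0,0,-0.73],[0,0,-0.73]]}'
python3 snap.py wrist w7; python3 meas.py pics/w7.npz | grep hood
```

```text
t: 14.3
tool_pos: [465.2, -182.8, 46.8]
eef_rot: [0.0, -0.109, 0.994, -0.0]
contact_force: [-0.3, -0.1, 0.8]
gripper_width: 68.2
finger_force: 0.0
t: 14.8
tool_pos: [466.2, -183.0, 148.2]
eef_rot: [0.002, -0.109, 0.994, -0.0]
contact_force: [-0.7, 0.7, -0.2]
gripper_width: 70.5
finger_force: 0.0
t: 16.5
tool_pos: [433.3, 258.7, 145.8]
eef_rot: [-0.001, -0.293, 0.956, -0.001]
contact_force: [0.3, 0.1, 0.9]
gripper_width: 52.2
finger_force: 0.0
TCP [433.4 258.7 146. ] toolx 214.1
hood [ 34. 111.] 801 rgb [111.  61.  18.] c [455.7  38.5] size [30.4 35.7] ang 34.2 z 60.0
hood [410. 302.] 181 rgb [78. 77. 72.] c [429.6 263.8] size [21.2 20.4] ang 34.2 z 59.2
```

View pics/w7.png

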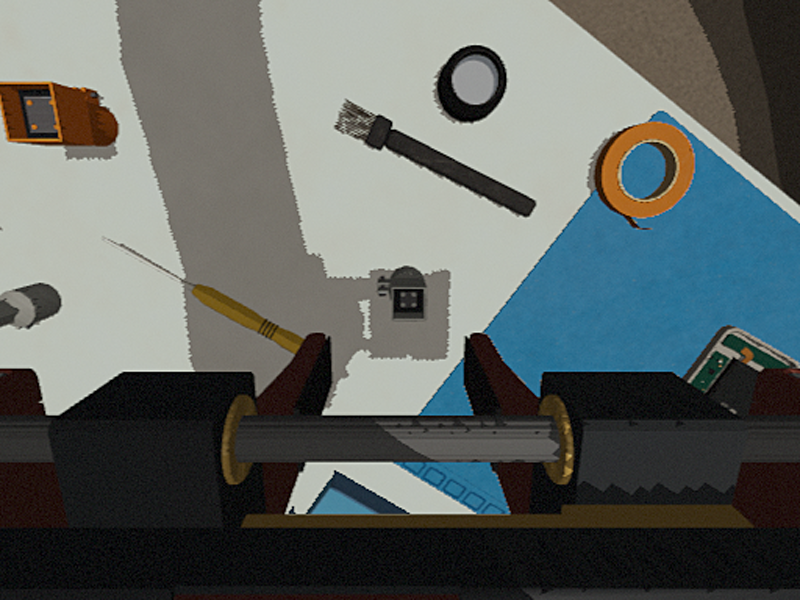

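N21 is at (408,302), about 6 mm towards tool +y.

```bash
python3 -m jog '{"dp":[[0,0.06,0.2],[0,0.06,0.5],[0,0.06,0.6],[0,0.06,0.6]],"angular":[[0,0,0],[0,0,0],[0,0,0],[0,0,0]]}'
python3 -m jog '{"dp":[[0,0,0.2],[0,0,0.4],[0,0,0.52],[0,0,0.52]],"angular":[[0,0,0],[0,0,0],[0,0,0],[0,0,0]]}'
python3 -m jog '{"dp":[[0,0,0],[0,0,0],[0,0,0],[0,0,0],[0,0,0]],"angular":[[0,0,0],[0,0,0],[0,0,0],[0,0,0],[0,0,0]]}' 1 25
python3 -m jog '{"dp":[[0,0,-0.2],[0,0,-0.6],[0,0,-1],[0,0,-1]],"angular":[[0,0,0],[0,0,0],[0,0,0],[0,0,0]]}'
```

```text
t: 16.95
tool_pos: [429.1, 264.1, 85.5]
eef_rot: [-0.001, -0.295, 0.956, -0.001]
contact_force: [-0.6, -0.4, -0.1]
gripper_width: 52.8
finger_force: 0.0
t: 17.35
tool_pos: [429.4, 265.2, 34.1]
eef_rot: [-0.001, -0.296, 0.955, -0.0]
contact_force: [0.0, 1.0, -0.0]
gripper_width: 52.8
finger_force: 0.0
t: 17.85
tool_pos: [429.8, 266.0, 35.0]
eef_rot: [0.0, -0.296, 0.955, 0.0]
contact_force: [-0.2, 0.8, 3.1]
gripper_width: 20.9
finger_force: 25.0
t: 18.25
tool_pos: [432.2, 267.5, 139.4]
eef_rot: [0.004, -0.296, 0.955, 0.002]
contact_force: [-0.0, 0.1, -0.9]
gripper_width: 21.1
finger_force: 25.0
```

```bash
python3 -m jog '{"dp":[[0.1,-0.4,0],[0.26,-0.85,0],[0.26,-0.85,0]],"angular":[[0,0,0],[0,0,0],[0,0,0]]}' >/dev/null
python3 -m jog '{"dp":[[0.1,-0.4,0],[0.26,-0.85,0],[0.26,-0.85,0]],"angular":[[0,0,0],[0,0,0],[0,0,0]]}' >/dev/null
python3 -m jog '{"dp":[[0.1,-0.4,0],[0.26,-0.85,0],[0.26,-0.85,0]],"angular":[[0,0,0],[0,0,0],[0,0,0]]}' >/dev/null
python3 -m jog '{"dp":[[0.1,-0.4,0],[0.26,-0.85,0],[0.26,-0.85,0]],"angular":[[0,0,0],[0,0,0],[0,0,0]]}' >/dev/null
python3 -m jog '{"dp":[[0.1,-0.4,0],[0.28,-0.85,0],[0.28,-0.85,0],[0.28,-0.85,0],[0.28,-0.85,0]],"angular":[[0,0,0.25],[0,0,0.5],[0,0,0.735],[0,0,0.735],[0,0,0.735]]}'
python3 snap.py wrist w8;
```

```text
t: 19.95
tool_pos: [560.8, -157.4, 133.9]
eef_rot: [-0.001, -0.11, 0.994, 0.001]
contact_force: [0.2, 0.3, -0.2]
gripper_width: 20.8
finger_force: 25.0
TCP [ 560.9 -157.2  134.1] toolx 192.7
```

View pics/w8.png

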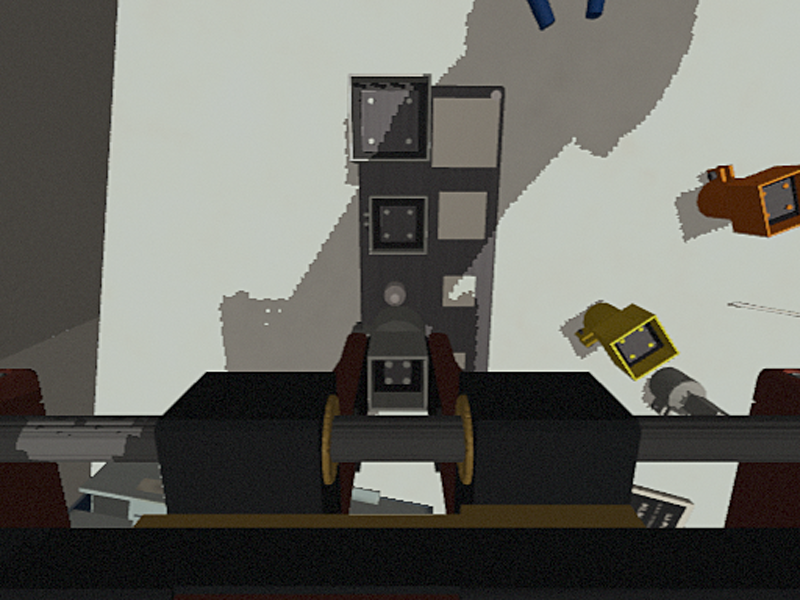

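N40 at (390,117) and N30 at (398,225) stand seated on their posts. Post_21 is at (395,293), ahead of the held N21.

```bash
python3 -m jog '{"dp":[[-0.01,-0.01,0.15],[-0.01,-0.01,0.35],[-0.01,-0.01,0.5],[-0.01,-0.01,0.5]],"angular":[[0,0,0],[0,0,0],[0,0,0],[0,0,0]]}'
python3 -m jog '{"dp":[[0,0,0.08],[0,0,0.16],[0,0,0.24],[0,0,0.3],[0,0,0.34],[0,0,0.37],[0,0,0.37]],"angular":[[0,0,0],[0,0,0],[0,0,0],[0,0,0],[0,0,0],[0,0,0],[0,0,0]]}'
```

```text
t: 20.4
tool_pos: [560.6, -158.9, 81.9]
eef_rot: [-0.002, -0.109, 0.994, 0.001]
contact_force: [-0.2, 0.4, -0.5]
gripper_width: 20.9
finger_force: 25.0
t: 21.1
tool_pos: [562.3, -160.2, 47.5]
eef_rot: [-0.0, -0.108, 0.994, 0.0]
contact_force: [-0.7, -0.9, -0.2]
gripper_width: 20.7
finger_force: 25.0
```

```bash
python3 -m jog '{"dp":[[0,0,0.01],[0,0,0.01],[0,0,0.01],[0,0,0.01]],"angular":[[0,0,0],[0,0,0],[0,0,0],[0,0,0]]}' 0.4
python3 -m jog '{"dp":[[0,0,-0.2],[0,0,-0.5],[0,0,-0.9],[0,0,-1],[0,0,-1]],"angular":[[0,0,0],[0,0,0],[0,0,0],[0,0,0],[0,0,0]]}'
python3 -m jog '{"dp":[[-0.1,0.4,0],[-0.36,1,0],[-0.36,1,0]],"angular":[[0,0,0],[0,0,0],[0,0,0]]}' 0.5 >/dev/null
python3 -m jog '{"dp":[[-0.1,0.4,0],[-0.36,1,0],[-0.36,1,0],[-0.36,1,0],[-0.36,1,0]],"angular":[[0,0,0],[0,0,0],[0,0,0],[0,0,0],[0,0,0]]}'
python3 snap.py wrist w9; python3 meas.py pics/w9.npz | grep hood
python3 -c "
import cv2;p=cv2.imread('pics/w9.png');cv2.imwrite('pics/w9c.png',cv2.resize(p[240:380,310:490],None,fx=4,fy=4))"
```

```text
t: 21.5
tool_pos: [562.3, -160.1, 46.8]
eef_rot: [0.0, -0.108, 0.994, -0.0]
contact_force: [0.6, 0.6, -0.6]
gripper_width: 49.4
finger_force: 0.0
t: 22.0
tool_pos: [563.4, -160.3, 148.5]
eef_rot: [0.002, -0.108, 0.994, -0.0]
contact_force: [0.6, -0.5, -0.2]
gripper_width: 52.8
finger_force: 0.0
t: 22.8
tool_pos: [589.0, 49.3, 145.6]
eef_rot: [-0.001, -0.108, 0.994, -0.001]
contact_force: [-0.1, -1.6, 0.2]
gripper_width: 43.7
finger_force: 0.0
TCP [589.1  48.4 145.9] toolx 192.3
hood [10.  2.] 42 rgb [70. 68. 66.] c [ 478.1 -176.2] size [ 1.4 10.6] ang 12.4 z 60.7
hood [31. 13.] 374 rgb [48. 47. 44.] c [ 480.6 -168. ] size [ 9.8 29. ] ang 12.4 z 65.9
hood [428.  55.] 501 rgb [111.  67.  26.] c [458.3  35.3] size [31.  30.4] ang 34.4 z 59.7
hood [51. 88.] 656 rgb [53. 52. 48.] c [ 514.3 -166.1] size [32.4 37.8] ang 12.4 z 66.0
hood [17. 80.] 820 rgb [62. 60. 59.] c [ 514.4 -174. ] size [27.8 21.4] ang 12.4 z 65.9
hood [ 57. 178.] 350 rgb [56. 55. 51.] c [ 560.3 -150.7] size [20.9 13.2] ang 12.4 z 65.9
hood [ 24. 177.] 408 rgb [53. 52. 50.] c [ 564.3 -168.9] size [17.5 16.7] ang 12.4 z 65.8
hood [306. 220.] 336 rgb [98. 81. 21.] c [553.5 -10.6] size [29.8 31. ] ang 49.4 z 59.6
hood [403. 302.] 120 rgb [84. 83. 78.] c [588.6  51.8] size [12.5 13.6] ang 83.0 z 59.2
hood [706. 353.] 603 rgb [107.  62.  23.] c [580.8 239.6] size [31.4 36.3] ang 2.9 z 59.6
hood [724. 494.] 328 rgb [25. 34. 44.] c [673.1 288.9] size [48.8 13. ] ang 12.4 z 64.6
```

View pics/w9c.png

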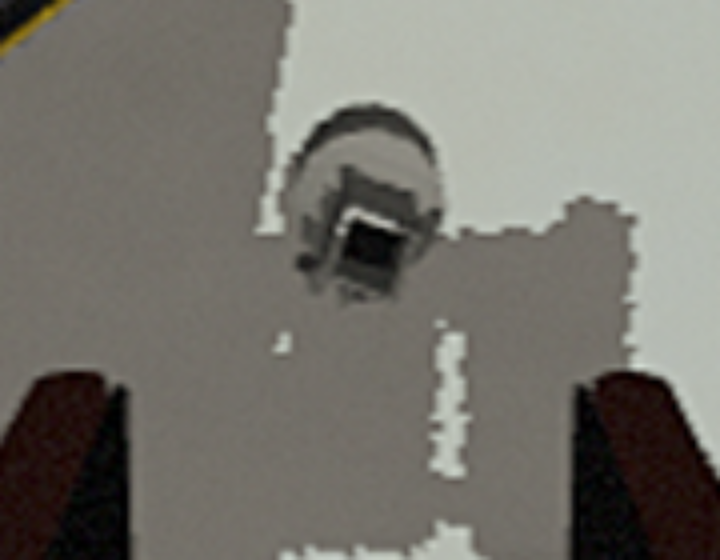

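N12's hood (crop (370,240)) is turned about 19° clockwise, matching the measured 83°. I'll turn to it, then grip.

```bash
python3 -m jog '{"dp":[[0,0.03,0.2],[0,0.03,0.5],[0,0.03,0.6],[0,0.03,0.6]],"angular":[[0,0,0.25],[0,0,0.5],[0,0,0.643],[0,0,0.643]]}'
python3 -m jog '{"dp":[[0,0,0.2],[0,0,0.4],[0,0,0.51],[0,0,0.51]],"angular":[[0,0,0],[0,0,0],[0,0,0],[0,0,0]]}'
python3 -m jog '{"dp":[[0,0,0],[0,0,0],[0,0,0],[0,0,0],[0,0,0]],"angular":[[0,0,0],[0,0,0],[0,0,0],[0,0,0],[0,0,0]]}' 1 25
python3 -m jog '{"dp":[[0,0,-0.2],[0,0,-0.6],[0,0,-1],[0,0,-1]],"angular":[[0,0,0],[0,0,0],[0,0,0],[0,0,0]]}'
```

```text
t: 23.25
tool_pos: [587.6, 51.1, 84.9]
eef_rot: [-0.002, 0.062, 0.998, -0.001]
contact_force: [0.1, 0.5, -0.7]
gripper_width: 43.8
finger_force: 0.0
t: 23.65
tool_pos: [588.4, 52.4, 34.9]
eef_rot: [-0.001, 0.06, 0.998, -0.0]
contact_force: [-0.6, -0.1, 0.0]
gripper_width: 43.9
finger_force: 0.0
t: 24.15
tool_pos: [589.2, 53.7, 36.0]
eef_rot: [0.0, 0.06, 0.998, 0.0]
contact_force: [-0.3, -0.5, 0.4]
gripper_width: 11.8
finger_force: 25.0
t: 24.55
tool_pos: [592.2, 53.6, 140.9]
eef_rot: [0.004, 0.06, 0.998, 0.001]
contact_force: [0.0, -0.3, 0.1]
gripper_width: 11.9
finger_force: 25.0
```

```bash
python3 -m jog '{"dp":[[-0.1,-0.4,0],[-0.23,-1,0],[-0.23,-1,0]],"angular":[[0,0,0],[0,0,0],[0,0,0]]}' >/dev/null
python3 -m jog '{"dp":[[-0.1,-0.4,0],[-0.23,-1,0],[-0.23,-1,0],[-0.23,-1,0],[-0.23,-1,0]],"angular":[[0,0,-0.25],[0,0,-0.5],[0,0,-0.643],[0,0,-0.643],[0,0,-0.643]]}'
python3 snap.py wrist w10
```

```text
t: 25.35
tool_pos: [610.4, -149.3, 134.9]
eef_rot: [-0.0, -0.107, 0.994, 0.001]
contact_force: [0.1, 0.2, -0.2]
gripper_width: 11.7
finger_force: 25.0
TCP [ 610.6 -148.3  135. ] toolx 192.4
```

View pics/w10.png

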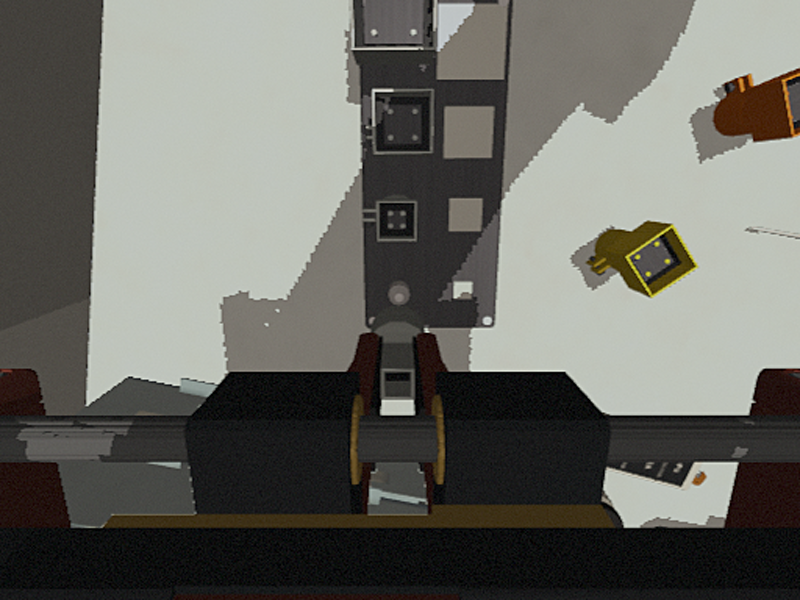

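N21 is seated at (397,220). Post_12 at (399,293) lies straight ahead of the held N12.

```bash
python3 -m jog '{"dp":[[0,0,0.15],[0,0,0.35],[0,0,0.5],[0,0,0.5]],"angular":[[0,0,0],[0,0,0],[0,0,0],[0,0,0]]}'
python3 -m jog '{"dp":[[0,0,0.08],[0,0,0.16],[0,0,0.24],[0,0,0.3],[0,0,0.34],[0,0,0.365],[0,0,0.365]],"angular":[[0,0,0],[0,0,0],[0,0,0],[0,0,0],[0,0,0],[0,0,0],[0,0,0]]}'
```

```text
t: 25.8
tool_pos: [609.0, -148.7, 82.6]
eef_rot: [-0.002, -0.109, 0.994, 0.001]
contact_force: [-0.5, 0.6, -1.3]
gripper_width: 12.1
finger_force: 25.0
t: 26.5
tool_pos: [610.5, -150.4, 48.9]
eef_rot: [-0.0, -0.108, 0.994, 0.0]
contact_force: [-0.4, 0.4, 0.1]
gripper_width: 11.7
finger_force: 25.0
```

Release, rise, back off in tool −x so the camera sees the whole stand.

```bash
python3 -m jog '{"dp":[[0,0,0.01],[0,0,0.01],[0,0,0.01],[0,0,0.01]],"angular":[[0,0,0],[0,0,0],[0,0,0],[0,0,0]]}' 0.5
python3 -m jog '{"dp":[[0,0,-0.2],[0,0,-0.5],[0,0,-0.9],[0,0,-1],[0,0,-1]],"angular":[[0,0,0],[0,0,0],[0,0,0],[0,0,0],[0,0,0]]}'
python3 -m jog '{"dp":[[0,0,-0.4],[0,0,-0.9],[0,0,-1],[0,0,-1]],"angular":[[0,0,0],[0,0,0],[0,0,0],[0,0,0]]}'
python3 -m jog '{"dp":[[0,0,-0.2],[-0.1,0,-0.5],[-0.1,0,-0.5],[-0.1,0,-0.5],[-0.1,0,-0.5]],"angular":[[0,0,0],[0,0,0],[0,0,0],[0,0,0],[0,0,0]]}'
python3 snap.py wrist w11; python3 snap.py scene s11
python3 - <<'E'
from meas import *
p,W,I=load("pics/w11.npz")
for m,c in blobs(W,63,80):
    w=W[m].mean(0)
    if w[1]<-100 and w[0]<650:
        r=rect(m,70,I);print(np.round(r[0],1),np.round(r[1],1),round(r[2],1),np.percentile(W[m][:,2],[50,90]).round(1))
import cv2
a=cv2.imread("pics/w11.png")[0:400,200:600];b=cv2.resize(cv2.imread("pics/s11.png")[280:440,420:580],(400,400),interpolation=cv2.INTER_CUBIC)
cv2.imwrite("pics/fin.png",np.hstack([a,b]))
E
```

```text
t: 26.9
tool_pos: [610.8, -150.5, 48.3]
eef_rot: [0.0, -0.108, 0.994, -0.0]
contact_force: [-1.1, 1.2, -0.1]
gripper_width: 39.9
finger_force: 0.0
t: 27.4
tool_pos: [611.9, -150.7, 150.2]
eef_rot: [0.002, -0.108, 0.994, -0.0]
contact_force: [-0.2, 0.0, -1.0]
gripper_width: 43.7
finger_force: 0.0
t: 27.8
tool_pos: [611.3, -150.5, 248.8]
eef_rot: [0.001, -0.108, 0.994, -0.0]
contact_force: [-0.5, -0.1, -0.6]
gripper_width: 43.9
finger_force: 0.0
t: 28.3
tool_pos: [619.4, -148.0, 295.4]
eef_rot: [-0.002, -0.108, 0.994, 0.001]
contact_force: [0.2, 0.6, -0.5]
gripper_width: 43.8
finger_force: 0.0
TCP [ 619.4 -148.1  295.7] toolx 192.4
TCP [ 619.6 -148.1  296.1] toolx 192.4
[ 466.4 -182.9] [40.6 39.7] 12.5 [69.1 70.6]
[ 515.  -167.5] [29.8 29.2] 12.4 [69.6 70.4]
[ 562.6 -160.4] [19.8 20.5] 12.4 [69.6 70.7]
[ 554.5 -156.1] [19.9  9.8] 61.0 [69.7 70.4]
[ 610.  -150.7] [11.3 11.2] 12.4 [69.4 70.2]
```

View pics/fin.png

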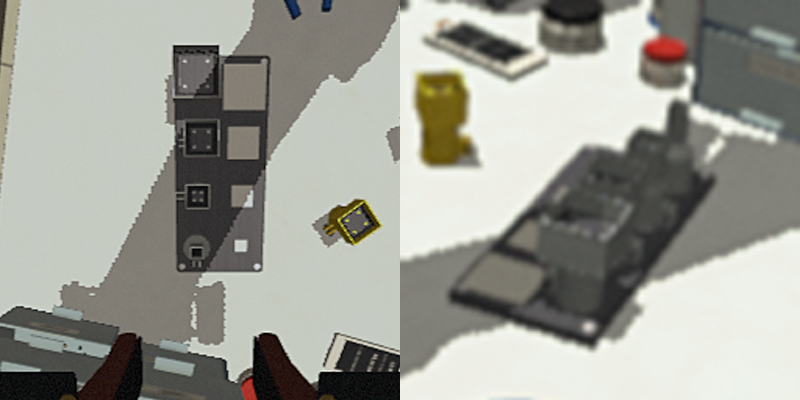

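All four tops sit at about 70 mm, which is fully down. They are squarely upright and within 2–3 mm of their posts: N40 (196,72), N30 (201,138), N21 (197,196), N12 (196,250).

```bash
python3 -c "
from rig import order;print(order.hand_in())"
```

```text
the job is handed in; nothing more can be done
None
```

I put all four nozzles on their matching posts, smallest to largest, and handed the job in at about 28 s. The last images show them upright, fully down on the plate and released, with axes within 2–3 mm of the posts, but the hand-in returned no verdict.

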